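# Swap the bottles, then open the safety cap of the nail-polish remover

## Robot

A 6-joint arm with a two-finger parallel gripper is mounted at the origin on the work surface. World frame = base frame: x ahead of the robot, y to its left, z up, the work surface at z = 0. Lengths are in m, angles in rad, forces in N, time in s.
With the tool pointing down it reaches from about 0.3 to 0.85 m from the base axis. Payload 4.2 kg.
Tool frame: the origin (TCP) lies midway between the tips of the shut fingers; the grasp point (between the pads) lies 19 mm behind it (ctrl.grasp_offset is the distance from the TCP to the grasp point, in m); z points along the fingers, x is the direction in which the jaws open and shut, and the axes are right-handed (so a half turn about z gives the same grasp; the last joint's range is limited). The gripper opens to 91 mm and grips with 3 to 60 N. Pads are 32 mm wide; open, the fingers measure 118 mm over their backs; the gripper's body (76 mm by 178 mm) begins 60 mm behind the grasp point.
Start: joints at [-1.142, 0.32, 1.565, -0, 1.257, -0.02], TCP at [0.249, -0.518, 0.214] pointing down, gripper open.
Joint ranges: [-3.11, 3.11], [-0.84, 2.01], [0.21, 2.61], [-1.34, 4.49], [0.05, 2.63], [-2.56, 2.56]. Speed limits (rad/s): [2.57, 2.57, 3.14, 3.14, 3.14, 3.14].

## Interface

Orientations are given as a unit quaternion [x, y, z, w].
In Python, from station import ctrl gives the robot as it stands. The module is installed in compiled form; this text tells all that it offers. Calls block until the motion is done:
- ctrl.move_ptp(position, orientation): joint-space move of the TCP to a pose.
- ctrl.movel(position, orientation=None, feed=0.15, max_force=None): straight line of the TCP; orientation=None keeps the orientation; feed is the mean speed in m/s. With max_force (N) it stops when the force on the tool has changed by that much, and returns True; else False.
- ctrl.goto_joints(angles): joint-space move.
- ctrl.gripper_to(opening, force=None): finger opening in m; force is the grip in N (None keeps the last); returns when the fingers have stopped.
- ctrl.hold(seconds).
- ctrl.ik(position, orientation): joint angles nearest the present ones, or None.
- ctrl.sense(): the state.
- ctrl.read_camera(name): name is "side" or "top"; returns a dict with "frame" (420x560x3 uint8, red, green, blue), "vertical_fov" (degrees; the focal length in pixels is half the picture's height over the tangent of half this angle, whatever the lens; pixels are square), "cx", "cy" (the principal point, pixels), "world_from_camera" (4x4, takes a point from camera to world coordinates). Camera axes: x right, y down, z forward; pixel columns grow to the right and rows downward; lengths in m; the calibration is good to about 2 mm. A picture is of the moment at which its call begins. There is no depth.
A pose or a line that the arm cannot do raises ctrl.PlanningError and nothing moves.
- ctrl.finish_job(): hands the job in, once; it reports no verdict.
Trained networks look in a picture, given as the dict that the camera call returned (one of the last four; its "shot" number tells which), for a name from the list of things; names that differ only in an ending like _2 or _b are one class to them, and where a whole thing is asked for, a point or a joint stands for the part that bears it (a point fixed in the world has none). Each returns a list of dicts, best first, with "score" (0 to 1); they miss things now and then, are a little off and sometimes report something else, mostly with a low value. They report only what shows in the picture. A call takes as long as a camera call. They do not tell look-alikes from the thing itself.
- ctrl.boxes_of(picture, thing): "centre" ([column, row] in pixels, amid what is visible of it).
The state is a dict: "clock": time; "qpos": joint angles; "joint_velocities": joint speeds; "joint_efforts": joint torques, N m; "position": TCP position; "orientation": TCP orientation; "force": force on the tool from outside, world axes, zero at the start; "wrist_torque": the same for the moment, N m; "opening": finger opening in m.
Only numpy, scipy, OpenCV 4.12 (cv2) and the standard library are available. Lean on these libraries where they do the work, as an engineer would, in place of code of your own. Each camera call takes 0.05 s, during which the arm holds its last target. There are 200 camera calls.

## Task

Swap the two bottles: stand the green roll-on bottle upright on the cork mat and the square pink remover bottle down in the bamboo block's square socket, which keeps it from turning. Only then press the remover's white safety cap down, keep it down while twisting it anticlockwise until it comes free (about a sixth of a turn), and lift it straight up, so that your program finishes with the gripper still holding the cap, level, about 5 cm above the neck it came off. Leave the bottle in the socket, and do not move the straightener, the comb or the two bracelets or knock a bottle over.

Things in the scene. Friction and masses are not known exactly. Their poses are not given: they have to be found in the camera images.
- stand: bamboo block fixed to the chest top, 90 x 90 mm, 22 mm high, with a square socket in its middle; it lies on the robot's left or right, yawed up to 0.5 rad. Origin at the centre of its underside, on the chest top; z up. At the start the roll-on bottle stands in the socket
- socket (a point): centre of the socket's floor, 4 mm above the chest top. The socket is 49 x 49 mm, 18 mm deep, sides along the block's x and y, with a 3 mm chamfer at its mouth
- mat: round cork mat, 100 mm across, 3 mm thick, fixed to the chest top. Origin at the centre of its underside, on the chest top. At the start the remover bottle stands on its middle
- bottle: nail-polish remover bottle, loose, 0.11 to 0.23 kg, 96.5 mm high with the cap on. Pink square body 44 x 44 mm (sides along its x and y), 62 mm high, above it a pink round collar 34 mm across up to 70 mm. Origin at the centre of its underside, z up its axis. It fits the socket in any of four quarter turns, 2.5 mm to spare each side; seated it can still turn about 0.12 rad each way
- neck (a point): centre of the top of the bottle's white neck, 85.5 mm above its underside, hidden under the cap at first. Neck 22 mm across, with three lugs out to 15.5 mm radius; a grey plunger on a spring stands up out of it and pushes the cap up with 5 N (locked) to 7 N (pressed)
- cap: white ribbed push-and-turn cap with a red dot on top, 40 mm across, 21 mm high, 0.02 kg, a loose part locked on the bottle at the start. Origin at the centre of its underside (open end), z up; locked, this is 75.5 mm above the bottle's underside, 5.5 mm above the collar, and its x lies along the bottle's x to within 0.1 rad. The bottle may be carried by its body or by the locked cap
- cap_top (a point): centre of the cap's top. The cap must go down over 3.5 mm (it meets the collar at 5.5) to turn; held down it turns only anticlockwise seen from above (positive about z). From 0.75 rad it is free to come up, at about 1.37 rad it meets a stop (do not force it); turn the gripper about 1.2 rad, as the bottle gives. Freed, the spring raises it 2 mm above its locked height and it lifts straight off
- rollon: glass roll-on bottle, loose, 0.06 to 0.11 kg: green round body 32 mm across, 55 mm high, shoulder to 61 mm, black cap 27 mm across, 85 mm high overall. Origin at the centre of its underside, z up. At the start it stands somewhere on the socket's floor
- straightener: closed aluminium hair straightener lying loose, 270 x 30 mm, 31 mm high, its length along its own x, which points roughly to the left, beyond the work; origin at its underside near its middle. Bystander
- comb: black plastic rat-tail comb lying loose, about 213 mm along its x, 25 mm wide, 4 mm thick, on the robot's left; origin at its underside near its middle. Bystander
- bracelet_1: dark wooden bead bracelet, ring 72 mm across and 10 mm high, loose on the robot's right; origin at the ring's centre on the chest top. Bystander
- bracelet_2: lighter wooden bead bracelet, ring 72 mm across and 10 mm high, loose on the robot's right; origin at the ring's centre on the chest top. Bystander
Things that resemble listed ones, but are neither listed nor needed, are in the scene too. Of the things that look like the bottle, the largest one is meant.

How it is judged:
On the way, in this order (a step that is already met when the one before it is completed fails the run):
1. the bottles are swapped: roll-on standing free on the cork mat, remover down in the socket, its cap still locked and up (horizontal distance between rollon and mat below 0.036 m and height (world z) of rollon below 0.008 m and angle between rollon's own z axis and vertical below 0.15 rad and contact force between rollon and the fingers below 0.2 N and linear speed of rollon below 0.03 m/s and horizontal distance between bottle and stand below 0.008 m and height (world z) of bottle below 0.009 m and angle between bottle's own z axis and vertical below 0.12 rad and z of cap in the frame of bottle above 0.074 m and angle between the x axis of cap and the x axis of bottle, either way round below 0.2 rad), for 0.2 s.
2. the cap is pressed down, not yet turned (z of cap in the frame of bottle below 0.0725 m and angle between the x axis of cap and the x axis of bottle, either way round below 0.3 rad), for 0.05 s.
3. the cap is turned free while pressed down (z of cap in the frame of bottle below 0.0735 m and angle between the x axis of cap and the x axis of bottle, either way round above 0.5 rad), for 0.05 s.
At the end, for the whole second after the job is handed in: Gripper holds the cap still, level (0.3 rad), within 25 mm of the bottle axis, 25 to 100 mm above its locked height, touching no bottle; remover upright in the socket (8 mm; underside under 9 mm high); roll-on upright, free, at rest on the mat within 36 mm of its centre (horizontal distance between rollon and mat below 0.036 m and height (world z) of rollon below 0.008 m and angle between rollon's own z axis and vertical below 0.15 rad and contact force between rollon and the fingers below 0.2 N and linear speed of each of rollon, cap below 0.03 m/s and horizontal distance between bottle and stand below 0.008 m and height (world z) of bottle below 0.009 m and angle between bottle's own z axis and vertical below 0.12 rad and z of cap in the frame of bottle between 0.1005 and 0.1755 m and horizontal distance between cap and bottle below 0.025 m and angle between cap's own z axis and vertical below 0.3 rad and contact force between the fingers and cap above 1 N and contact force between cap and bottle below 0.1 N and contact force between cap and rollon below 0.1 N); the arm keeps its last pose, push and grip.
It fails at once if the hair straightener is moved more than 20 mm (distance of straightener from where it was at the start of the episode above 0.02 m).
It fails at once if the comb is moved more than 20 mm (distance of comb from where it was at the start of the episode above 0.02 m).
It fails at once if the dark bracelet is moved more than 20 mm (distance of bracelet_1 from where it was at the start of the episode above 0.02 m).
It fails at once if the lighter bracelet is moved more than 20 mm (distance of bracelet_2 from where it was at the start of the episode above 0.02 m).
It fails at once if a bottle is knocked over (angle between any of bottle, rollon's own z axis and vertical above 0.6 rad).
It also fails if it takes over 72 s, if anything falls off the work surface, if the arm or the gripper's body presses on something with over 40 N, if the wrist force passes 120 N, or if a joint passes its speed limit or range.

## Working session

There is one attempt and no reset: what is moved stays moved. The work goes in short steps, each a Python script; the robot and the scene stay as the last script left them, time stands still between calls to the robot, and variables do not carry over. Pictures are saved under pics/ and viewed, about 8 in all and at most 12, crops included, and the job is handed in when it is done.

```bash
mkdir -p pics; cat > h.py <<'E'
import numpy as np, cv2
from station import ctrl
from scipy.spatial.transform import Rotation as R
def cam(n,save=None):
    p=ctrl.read_camera(n)
    if save: cv2.imwrite('pics/'+save,cv2.cvtColor(p['frame'],cv2.COLOR_RGB2BGR))
    return p
def f(p): return p['frame'].shape[0]/2/np.tan(np.radians(p['vertical_fov'])/2)
def ray(p,uv):
    T=np.array(p['world_from_camera']);d=np.array([(uv[0]-p['cx'])/f(p),(uv[1]-p['cy'])/f(p),1])
    return T[:3,3],T[:3,:3]@d
def at(p,uv,z):
    o,d=ray(p,uv);return o+d*(z-o[2])/d[2]
def px(p,X):
    T=np.array(p['world_from_camera']);c=T[:3,:3].T@(np.array(X,float)-T[:3,3])
    return c[:2]/c[2]*f(p)+[p['cx'],p['cy']]
def down(yaw): # tool down, tool x axis at yaw
    return (R.from_euler('z',yaw)*R.from_euler('x',np.pi)).as_quat()
E
python3 - <<'E'
from h import *
np.set_printoptions(precision=3,suppress=True)
P={n:cam(n,n+'0.png') for n in('top','side')}
for n,p in P.items():
    print(n,p['vertical_fov'],p['cx'],p['cy']);print(np.array(p['world_from_camera']))
    for t in['stand','mat','bottle','cap','rollon','straightener','comb','bracelet_1']:
        print(t,[(np.round(b['centre'],1).tolist(),round(b['score'],2)) for b in ctrl.boxes_of(p,t)][:4])
s=ctrl.sense();print(s['orientation'],down(0),s['force'],s['clock'])
E
```

```text
top 52.64153511035774 272.78991715327936 202.83893301097422
[[ 0.086 -0.968  0.237  0.378]
 [-0.996 -0.086  0.013 -0.025]
 [ 0.008 -0.238 -0.971  0.949]
 [ 0.     0.     0.     1.   ]]
stand [([176.0, 244.5], 0.96)]
mat [([336.4, 243.1], 0.98)]
bottle [([342.7, 251.1], 0.64), ([360.5, 296.8], 0.63), ([354.3, 198.8], 0.51)]
cap [([352.2, 244.5], 0.78)]
rollon [([178.7, 242.8], 0.73), ([165.2, 237.0], 0.64)]
straightener [([285.6, 141.8], 0.6)]
comb [([100.6, 270.3], 0.94)]
bracelet_1 [([434.9, 291.4], 0.86), ([428.5, 220.9], 0.55)]
side 42.37613591818871 275.71035246082477 200.98378470246877
[[-0.781 -0.452  0.431  0.042]
 [-0.624  0.586 -0.517  0.651]
 [-0.019 -0.673 -0.74   1.01 ]
 [ 0.     0.     0.     1.   ]]
stand [([253.9, 299.7], 0.81), ([341.0, 182.2], 0.17)]
mat [([334.9, 191.6], 0.93)]
bottle [([311.9, 160.3], 0.67), ([383.7, 196.8], 0.61), ([340.4, 184.5], 0.57)]
cap [([344.3, 163.6], 0.78)]
rollon [([335.7, 193.3], 0.58), ([343.1, 168.1], 0.16)]
straightener [([228.1, 186.7], 0.78)]
comb [([226.3, 372.9], 0.7)]
bracelet_1 [([337.5, 185.9], 0.74), ([356.9, 140.9], 0.65), ([406.6, 173.2], 0.49)]
[ 0.847 -0.532  0.     0.   ] [1. 0. 0. 0.] [ 0.683 -0.774 -0.695] 0.9
```

View pics/top0.png

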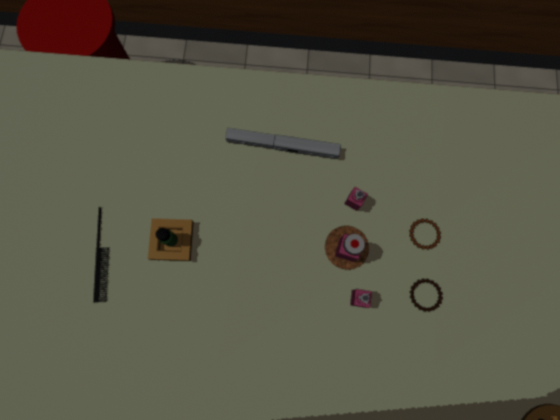

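View pics/side0.png

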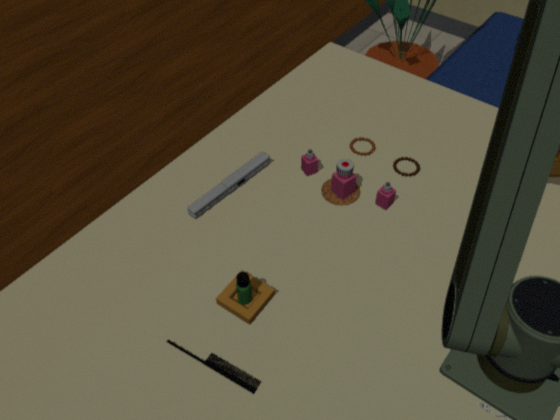

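```bash
python3 - <<'E'
from h import *
t=cv2.imread('pics/top0.png');s=cv2.imread('pics/side0.png')
def c(i,x,y,w=66,h=50):return cv2.convertScaleAbs(cv2.resize(i[y-h//2:y+h//2,x-w//2:x+w//2],(400,300),interpolation=cv2.INTER_CUBIC),alpha=1.6)
cv2.imwrite('pics/crops.png',np.vstack([np.hstack([c(t,171,240),c(t,349,247)]),np.hstack([c(s,246,294),c(s,343,182)])]))
np.set_printoptions(precision=4,suppress=True)
P={n:cam(n) for n in('top','side')}
reg={'top':dict(stand=(140,210,210,270),bot=(320,220,378,275)),'side':dict(stand=(205,262,285,330),bot=(315,150,368,210))}
for n,p in P.items():
    hsv=cv2.cvtColor(p['frame'],cv2.COLOR_RGB2HSV)
    def seg(r,lo,hi):
        m=cv2.inRange(hsv,np.array(lo),np.array(hi));k=np.zeros_like(m);x0,y0,x1,y1=reg[n][r];k[y0:y1,x0:x1]=m[y0:y1,x0:x1];return k
    for nm,r,lo,hi,z in[('stand','stand',(9,120,60),(22,255,255),.022),('mat','bot',(5,70,40),(18,255,255),.003),('pink','bot',(150,90,40),(174,255,255),.062),('dot','bot',(175,130,60),(180,255,255),.0995),('dot2','bot',(0,130,60),(4,255,255),.0995),('green','stand',(45,90,15),(90,255,255),.04),('black','stand',(0,0,0),(180,255,38),.089)]:
        k=seg(r,lo,hi);q=np.argwhere(k)[:,::-1].astype(np.float32)
        if len(q)<5: print(n,nm,len(q));continue
        u=q.mean(0);h=cv2.convexHull(q)
        W=np.array([at(p,v,z)[:2] for v in h[:,0]],np.float32)
        rc=cv2.minAreaRect(W*1000)
        print(n,nm,len(q),'mean px',u,'at',at(p,u,z),'rect mm',np.round(rc[0],1),np.round(rc[1],1),round(rc[2],1))
    print('hsv',hsv[tuple(px(p,[.36,-.19,.003])[::-1].astype(int))])
E
```

```text
top stand 1111 mean px [169.3753 239.8623] at [0.5014 0.2069 0.022 ] rect mm [503.1 205.8] [89.4 89.9] 2.8
top mat 880 mean px [343.933  247.3568] at [ 0.5213 -0.1796  0.003 ] rect mm [ 522.3 -185.7] [97.9 97.9] 30.2
top pink 193 mean px [345.0674 249.3834] at [ 0.5083 -0.1725  0.062 ] rect mm [ 515.9 -180.3] [48.2 48.2] 83.0
top dot 2
top dot2 50 mean px [354.5  243.36] at [ 0.5166 -0.1847  0.0995] rect mm [ 516.4 -184.7] [14.4 14.1] 2.4
top green 89 mean px [169.9775 239.9213] at [0.499  0.2011 0.04  ] rect mm [499.  203.7] [26.5 26.8] 51.2
top black 318 mean px [167.7547 237.2987] at [0.4974 0.1942 0.089 ] rect mm [491.8 181.2] [80.2 42.3] 82.4
hsv [ 35  50 102]
side stand 1190 mean px [244.7471 298.7807] at [0.4942 0.2194 0.022 ] rect mm [498.5 212.6] [96.2 98.4] 3.1
side mat 515 mean px [340.3495 189.7883] at [ 0.5218 -0.1841  0.003 ] rect mm [ 537.8 -233.3] [142.4 198.6] 42.2
side pink 514 mean px [340.9008 182.8599] at [ 0.5056 -0.1553  0.062 ] rect mm [ 533.8 -173.5] [ 76.9 153.6] 68.4
side dot 6 mean px [338.6667 187.    ] at [ 0.4839 -0.1092  0.0995] rect mm [ 497.9 -131. ] [ 35.3 112.6] 32.4
side dot2 26 mean px [344.3846 166.3462] at [ 0.5117 -0.1745  0.0995] rect mm [ 491.  -133.7] [ 14.6 123.1] 26.6
side green 233 mean px [244.0086 293.4464] at [0.4957 0.2183 0.04  ] rect mm [504.3 209.9] [28.4 71.8] 44.5
side black 226 mean px [244.2788 283.3407] at [0.488  0.2217 0.089 ] rect mm [484.  228.7] [30.  71.9] 40.4
hsv [ 25  58 123]
```

View pics/crops.png

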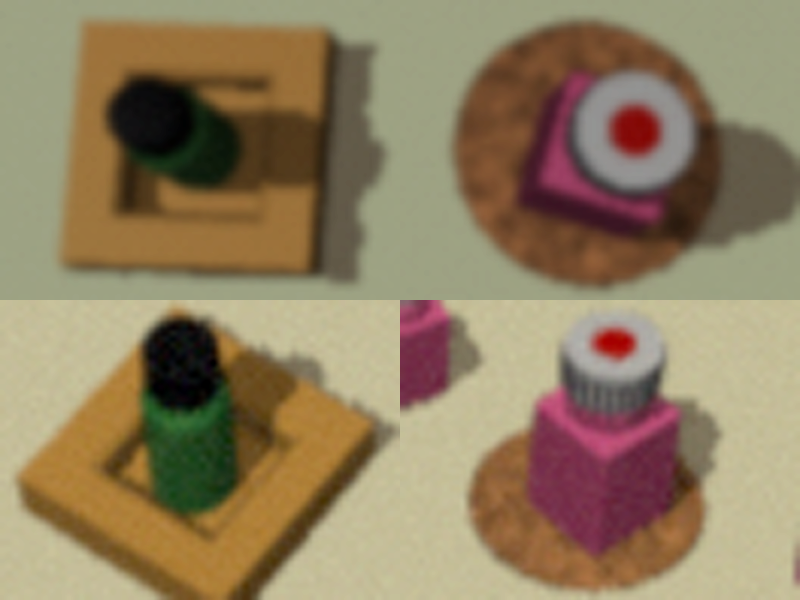

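```bash
cat > fit.py <<'E'
from h import *
from scipy.optimize import least_squares
np.set_printoptions(precision=4,suppress=True)
P={n:cam(n) for n in('top','side')}
O={'ts':('top',138,215),'tb':('top',316,222),'ss':('side',213,269),'sb':('side',310,157)}
def im(o,c): n,x,y=O[o]; return n,np.array([x+(c[0]+.5)/6.061-.5,y+(c[1]+.5)/6-.5])
def fit(obs,x0,name):
    # obs: (crop, (cx,cy), local xyz)
    def res(v,sel=None):
        r=[]
        for o,c,l in obs:
            n,u=im(o,c)
            if sel and n!=sel: r+=[0,0];continue
            w=R.from_euler('z',v[2]).apply(l)+[v[0],v[1],0]
            r+=list(px(P[n],w)-u)
        return r
    for sel in(None,'top','side'):
        s=least_squares(res,x0,args=(sel,),loss='soft_l1');print(name,sel,s.x,np.round(res(s.x,sel),1))
    return least_squares(res,x0,loss='soft_l1').x
a=.045;z=.022
st=fit([('ts',(82,22),(a,a,z)),('ts',(325,30),(a,-a,z)),('ts',(65,265),(-a,a,z)),('ts',(310,270),(-a,-a,z)),
 ('ss',(20,180),(-a,a,z)) if 0 else ('ss',(20,180),(a,a,z)),('ss',(375,125),(-a,-a,z))],[.5,.206,.05],'stand')
b=.022
# corners: F = nearest side camera; determine by yaw guess
bo=fit([('sb',(200,162),(-b,b,.065)),('sb',(197,257),(-b,b,.003)),('sb',(138,97),(b,b,.065)),('sb',(278,108),(-b,-b,.065)),('sb',(130,200),(b,b,.003)),('sb',(272,190),(-b,-b,.003)),
 ('sb',(214,42),(0,0,.0995)),('tb',(234,131),(0,0,.0995)),('tb',(140,182),(-b,b,.065)),('tb',(180,72),(b,b,.065)),('tb',(260,205),(-b,-b,.065)),('tb',(122,203),(-b,b,.003)),('tb',(245,232),(-b,-b,.003))],[.515,-.185,-.2],'bottle')
ro=fit([('ts',(150,113),(0,0,.089)),('ss',(180,47),(0,0,.089))],[.5,.2,0],'rollon')
E
python3 fit.py
```

```text
stand None [0.5033 0.2069 0.0676] [-0.3  0.3  0.1 -0.3 -1.1  0.4 -0.1  0.3 -0.2 -1.2  0.1 -1.6]
stand top [0.5038 0.2062 0.0691] [-0.   0.1  0.4 -0.5 -0.7  0.2  0.3  0.1  0.   0.   0.   0. ]
stand side [0.5011 0.2095 0.0595] [ 0.   0.   0.   0.   0.   0.   0.   0.  -0.2  0.   0.2 -0. ]
bottle None [ 0.5178 -0.1854 -0.1888] [ 1.2 -1.6 -0.1 -0.2 -1.3 -0.4  1.  -1.1 -1.4 -0.3 -0.3  2.5 -0.1 -0.8
  0.7 -0.6  0.3  0.5 -1.4 -1.2  1.   2.4 -1.2  0.5 -2.2  1. ]
bottle top [ 0.519  -0.186  -0.1706] [ 0.   0.   0.   0.   0.   0.   0.   0.   0.   0.   0.   0.   0.   0.
  1.  -1.2  0.7  0.2 -1.3 -1.6  1.6  1.8 -0.7  0.2 -1.7  0.4]
bottle side [ 0.5162 -0.1841 -0.2216] [ 1.1 -1.1 -0.3  0.3 -1.  -0.1  1.2 -0.3 -1.1  0.  -0.   3.3  0.2 -0.2
  0.   0.   0.   0.   0.   0.   0.   0.   0.   0.   0.   0. ]
rollon None [0.504  0.2086 0.    ] [-1.1  0.1  0.3 -1.4]
rollon top [0.5044 0.2064 0.    ] [-0. -0.  0.  0.]
rollon side [0.5023 0.2115 0.    ] [0. 0. 0. 0.]
```

```bash
cat >> h.py <<'E'
def rep(m):
    s=ctrl.sense();print(m,'t',round(s['clock'],1),'p',np.round(s['position'],4),'F',np.round(s['force'],1),'op',round(s['opening'],4))
    return s
ST=np.array([.5033,.2069,.0676]);BO=np.array([.5178,-.1854,-.19]);RO=np.array([.504,.208]);MAT=np.array([.522,-.1855]);TMP=np.array([.45,.02])
E
python3 - <<'E'
from h import *
yw=ST[2]-np.pi/2
q=down(yw)
ctrl.move_ptp([*RO,.15],q)
ctrl.movel([*RO,.05],feed=.2)
print(ctrl.movel([*RO,.027],feed=.05,max_force=6)); rep('down')
ctrl.gripper_to(.02,15); rep('grip')
ctrl.movel([*RO,.12],feed=.15); rep('lift')
ctrl.movel([*TMP,.12],feed=.25)
ctrl.movel([*TMP,.035],feed=.15)
print(ctrl.movel([*TMP,.019],feed=.03,max_force=3)); rep('placed')
ctrl.gripper_to(.07); rep('open')
ctrl.movel([*TMP,.15],feed=.25)
cam('top','top1.png');cam('side','side1.png')
i=np.hstack([cv2.imread('pics/top1.png')[190:340,130:400],cv2.imread('pics/side1.png')[130:280,200:470]]);cv2.imwrite('pics/a.png',cv2.resize(i,None,fx=1.48,fy=1.48*1))
E
```

```text
False
down t 5.1 p [0.504  0.208  0.0268] F [-0.8 -0.4 -0.7] op 0.091
grip t 6.0 p [0.504  0.2081 0.027 ] F [0.5 0.4 0.7] op 0.0312
lift t 6.8 p [0.5032 0.2077 0.1192] F [ 0.   0.4 -1.4] op 0.0315
True
placed t 8.9 p [0.4503 0.0201 0.0224] F [0.1 0.6 0.1] op 0.0315
open t 9.6 p [0.4498 0.0201 0.0224] F [-0.2 -0.3 -0.5] op 0.07
```

View pics/a.png

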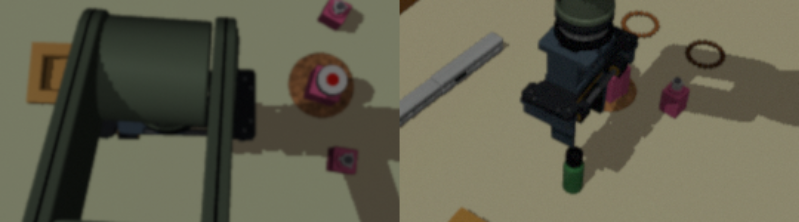

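Roll-on stands upright at the interim spot. Next I grasp the remover, lift it, and photograph the empty socket and roll-on to check camera bias.

```bash
python3 - <<'E'
from h import *
q=down(BO[2]-np.pi/2)
ctrl.gripper_to(.088)
ctrl.move_ptp([*BO[:2],.16],q)
ctrl.movel([*BO[:2],.05],feed=.2)
print(ctrl.movel([*BO[:2],.030],feed=.05,max_force=6)); rep('down')
ctrl.gripper_to(.03,25); rep('grip')
ctrl.movel([*BO[:2],.14],feed=.15); rep('lift')
T=cam('top','top2.png');S=cam('side','side2.png')
t=cv2.imread('pics/top2.png');s=cv2.imread('pics/side2.png')
def c(i,x,y,w=66,h=50):return cv2.convertScaleAbs(cv2.resize(i[y-h//2:y+h//2,x-w//2:x+w//2],(400,300),interpolation=cv2.INTER_CUBIC),alpha=1.6)
rt=px(T,[*TMP,.04]).astype(int);rs=px(S,[*TMP,.04]).astype(int);print(rt,rs)
cv2.imwrite('pics/b.png',np.vstack([np.hstack([c(t,171,240),c(t,*rt)]),np.hstack([c(s,246,298),c(s,*rs)])]))
for n,p in(('top',T),('side',S)):
    print(n,'expected cap,base,bodyline px',px(p,[*TMP,.085]),px(p,[*TMP,0]))
E
```

```text
False
down t 13.0 p [ 0.5177 -0.1854  0.0298] F [0.4 0.2 0.5] op 0.088
grip t 13.7 p [ 0.5177 -0.1851  0.03  ] F [0.2 1.5 0.6] op 0.0441
lift t 14.6 p [ 0.5169 -0.1852  0.1389] F [-0.1 -0.1 -2.8] op 0.0443
[251 270] [317 244]
top expected cap,base,bodyline px [250.47918844 268.26631513] [252.14991842 271.64595448]
side expected cap,base,bodyline px [317.79227857 232.16370073] [316.35670163 255.38654448]
```

View pics/b.png

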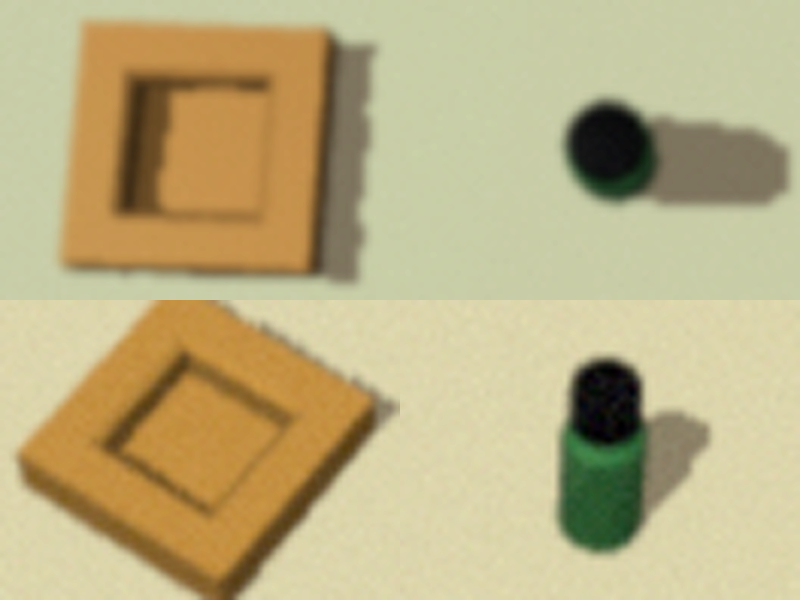

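View pics/side2.png

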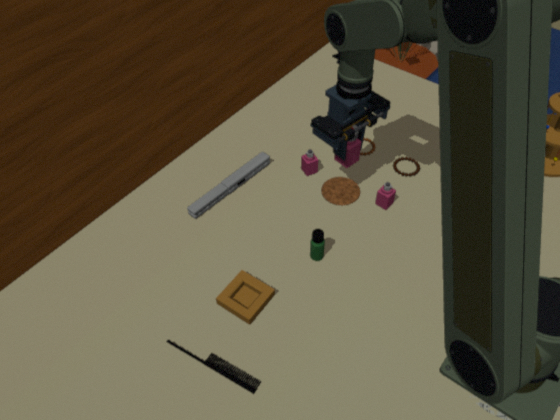

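```bash
python3 - <<'E'
from h import *
from scipy.optimize import least_squares
np.set_printoptions(precision=4,suppress=True)
P={n:cam(n) for n in('top','side')}
D={'side':(213,273,[((20,158),1,1),((375,100),-1,-1),((222,273),-1,1)],[((212,215),-1,1),((103,145),1,1),((295,118),-1,-1),((185,50),1,-1)]),
   'top':(138,215,[((82,22),1,1),((328,30),1,-1),((62,265),-1,1),((312,271),-1,-1)],[((127,73),1,1),((271,75),1,-1),((113,216),-1,1),((263,220),-1,-1)])}
def res(v,n):
    x0,y0,o,s=D[n];r=[]
    for L,h in((o,.045),(s,v[3])):
        for c,a,b in L:
            w=R.from_euler('z',v[2]).apply([a*h,b*h,.022])+[v[0],v[1],0]
            r+=list(px(P[n],w)-[x0+(c[0]+.5)/6.061-.5,y0+(c[1]+.5)/6-.5])
    return np.array(r)
for n in D:
    s=least_squares(res,[.5,.207,.07,.026],args=(n,),loss='soft_l1',x_scale=[.01,.01,.1,.01]);print(n,s.x,np.round(s.fun,1))
E
```

```text
side [0.5008 0.2099 0.0622 0.0243] [-0.3 -0.1  0.2  0.2  0.3  2.1 -0.  -0.5 -0.3 -0.1 -0.  -0.7  0.1 -0.1]
top [0.5037 0.2064 0.0659 0.0266] [-0.   0.1 -0.1 -0.4 -0.4  0.2 -0.2  0.1  0.1 -0.1  0.4  0.1  0.3  0.1
  0.  -0.1]
```

```bash
python3 - <<'E'
from h import *
q=down(.065-np.pi/2);C=np.array([.5023,.209])
ctrl.movel([.5178,-.1854,.14],feed=.2)
ctrl.movel([*C,.13],q,feed=.25)
ctrl.movel([*C,.056],feed=.12); ctrl.hold(.2);rep('above')
hit=ctrl.movel([*C,.0305],feed=.03,max_force=8); s=rep(hit)
E
```

```text
above t 17.8 p [0.5029 0.2092 0.0569] F [ 0.4  0.6 -2.1] op 0.0442
True t 18.6 p [0.5027 0.2091 0.031 ] F [-0.7  0.7  4.3] op 0.0439
```

```bash
python3 - <<'E'
from h import *
ctrl.gripper_to(.075); rep('open')
p=ctrl.sense()['position']
ctrl.movel([.5023,.209,.15],feed=.25)
ctrl.move_ptp([*TMP,.13],down(ST[2]-np.pi/2))
ctrl.movel([*TMP,.023],feed=.15); 
ctrl.gripper_to(.02,15); rep('grip')
ctrl.movel([*TMP,.12],feed=.2)
M=[.522,-.1845]
ctrl.movel([*M,.12],down(-.15-np.pi/2),feed=.25)
ctrl.movel([*M,.04],feed=.15)
print(ctrl.movel([*M,.021],feed=.03,max_force=3)); rep('placed')
ctrl.gripper_to(.07); rep('open')
ctrl.movel([*M,.15],feed=.25)
ctrl.move_ptp([.42,-.05,.25],down(-1.6))
T=cam('top','top3.png');S=cam('side','side3.png');rep('pic')
t=cv2.imread('pics/top3.png');s=cv2.imread('pics/side3.png')
def c(i,x,y,w=66,h=50):return cv2.convertScaleAbs(cv2.resize(i[y-h//2:y+h//2,x-w//2:x+w//2],(400,300),interpolation=cv2.INTER_CUBIC),alpha=1.6)
cv2.imwrite('pics/c.png',np.vstack([np.hstack([c(t,171,240),c(t,349,247)]),np.hstack([c(s,246,290),c(s,343,182)])]))
E
```

```text
open t 19.2 p [0.5023 0.2088 0.0302] F [-1.2 -0.4  1.1] op 0.0753
grip t 22.3 p [0.45   0.02   0.0231] F [0.1 0.4 3.4] op 0.0314
True
placed t 25.1 p [ 0.5221 -0.1846  0.0256] F [ 0.4 -0.7  1.6] op 0.0318
open t 25.8 p [ 0.5216 -0.1843  0.0255] F [-0.9  0.2  0.2] op 0.0701
pic t 27.4 p [ 0.4204 -0.0507  0.2486] F [0.1 0.1 0.4] op 0.07
```

View pics/c.png

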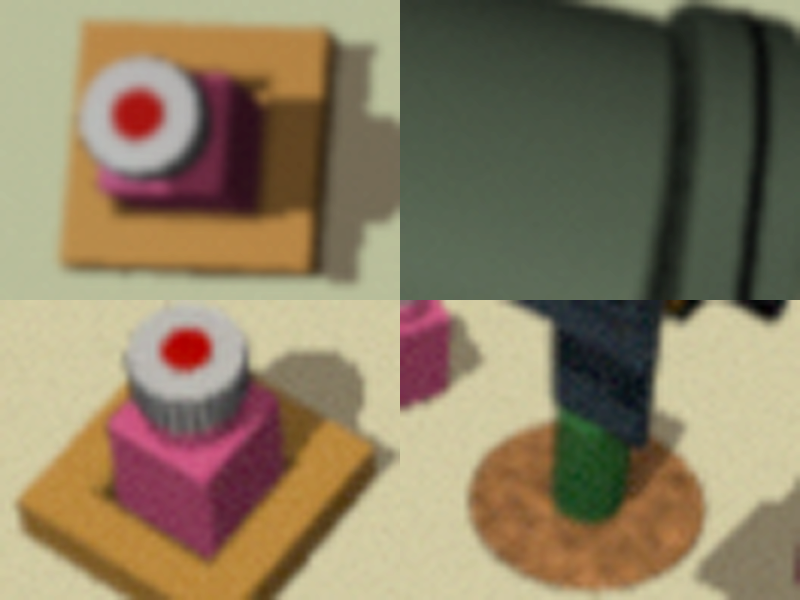

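Remover is seated with its cap on, and the roll-on stands on the mat. Now the cap: grip it, press and check the force.

```bash
python3 - <<'E'
from h import *
q=down(.065-np.pi/2);C=[.5023,.209]
ctrl.move_ptp([*C,.18],q)
ctrl.movel([*C,.10],feed=.15)
print(ctrl.movel([*C,.077],feed=.05,max_force=6)); rep('at cap')
ctrl.gripper_to(.03,45); s=rep('grip')
ctrl.hold(.3)
hit=ctrl.movel([*C,.0718],feed=.02,max_force=25);rep(('press',hit));ctrl.hold(.3);s=rep('held');print(np.round(s['qpos'],3),np.round(s['wrist_torque'],2))
S=cam('side','side4.png');s=cv2.imread('pics/side4.png');x,y=px(S,[*C,.07]).astype(int)
cv2.imwrite('pics/d.png',cv2.convertScaleAbs(cv2.resize(s[y-35:y+35,x-45:x+45],None,fx=6,fy=6,interpolation=cv2.INTER_CUBIC),alpha=1.6))
E
```

```text
False
at cap t 29.8 p [0.5023 0.2091 0.0768] F [-0.4 -0.4  0.1] op 0.07
grip t 30.4 p [0.5024 0.209  0.0771] F [ 0.7 -0.2  1. ] op 0.0396
('press', False) t 31.1 p [0.5025 0.2091 0.0724] F [-0.5 -0.8  6.9] op 0.039
held t 31.4 p [0.5024 0.2091 0.0725] F [-1.9 -0.8  6.4] op 0.0391
[0.373 0.401 1.834 0.    0.906 1.879] [-0.05  0.28  0.02]
```

View pics/d.png

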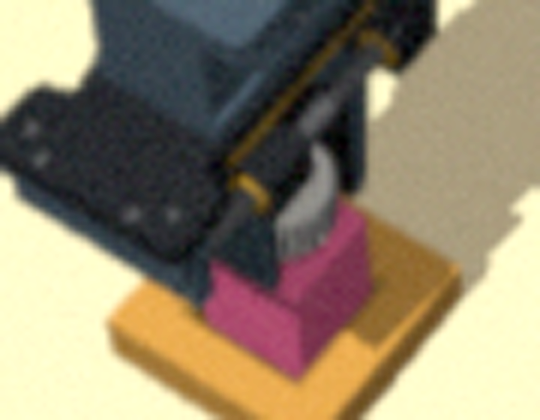

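Pressed 4.6 mm at 6.5–7 N, consistent with the spring. Now the twist.

```bash
python3 - <<'E'
from h import *
ctrl.movel([.5023,.209,.0714],feed=.01,max_force=15);rep('deeper')
q=np.array(ctrl.ik([.5023,.209,.0714],ctrl.sense()['orientation']))
for i in range(1,9):
    g=q.copy();g[5]-=.15*i
    ctrl.goto_joints(g);s=rep(i);print('   ',np.round(s['wrist_torque'],2),round(s['qpos'][5],3))
    if abs(s['wrist_torque'][2])>1.5: print('STOP');break
E
```

```text
deeper t 31.7 p [0.5024 0.2091 0.072 ] F [-1.2 -0.3  6.2] op 0.0394
1 t 31.9 p [0.5028 0.2092 0.0722] F [-0.9 -0.   6. ] op 0.0391
    [-0.02  0.19 -0.04] 1.729
2 t 32.2 p [0.503  0.2093 0.0723] F [-1.1  0.   5.8] op 0.0394
    [-0.03  0.11  0.03] 1.579
3 t 32.5 p [0.5032 0.2094 0.0723] F [0.6 0.3 6.5] op 0.0391
    [-0.04  0.09  0.02] 1.429
4 t 32.7 p [0.5033 0.2094 0.0724] F [-0.9  0.2  6. ] op 0.0396
    [ 0.03  0.06 -0.01] 1.279
5 t 33.0 p [0.5033 0.2094 0.0724] F [-0.6  0.4  6.2] op 0.0393
    [0.03 0.06 0.  ] 1.129
6 t 33.3 p [0.5033 0.2095 0.0723] F [-0.4 -0.8  5.7] op 0.0391
    [-0.   -0.    0.03] 0.979
7 t 33.5 p [0.5033 0.2095 0.0724] F [ 0.1 -0.4  6.5] op 0.0392
    [-0.01 -0.01  0.03] 0.829
8 t 33.8 p [0.5032 0.2095 0.0723] F [-0.4  0.1  5.5] op 0.039
    [ 0.02 -0.01  0.02] 0.679
```

```bash
python3 - <<'E'
from h import *
p=ctrl.sense()['position']
h=ctrl.movel([p[0],p[1],.081],feed=.02,max_force=13);rep(('up',h))
if ctrl.sense()['force'][2]>-2.5:
    h=ctrl.movel([p[0],p[1],.128],feed=.06,max_force=13);rep(('up2',h))
    ctrl.hold(.5);rep('end')
T=cam('top');S=cam('side')
def c(P,X,w=66,h=50):
    i=cv2.cvtColor(P['frame'],cv2.COLOR_RGB2BGR);x,y=px(P,X).astype(int);return cv2.convertScaleAbs(cv2.resize(i[y-h//2:y+h//2,x-w//2:x+w//2],(400,300),interpolation=cv2.INTER_CUBIC),alpha=1.6)
M=[.522,-.1845,.04]
cv2.imwrite('pics/e.png',np.vstack([np.hstack([c(T,[.503,.209,.08]),c(T,M)]),np.hstack([c(S,[.503,.209,.08],),c(S,M)])]))
E
```

```text
('up', False) t 34.4 p [0.5029 0.2093 0.0805] F [ 0.4 -0.8  0.3] op 0.0391
('up2', False) t 35.4 p [0.5029 0.2093 0.1277] F [-0.2 -1.  -0.7] op 0.0392
end t 35.9 p [0.5032 0.2094 0.1279] F [ 0.3 -0.  -0.2] op 0.0392
```

View pics/e.png

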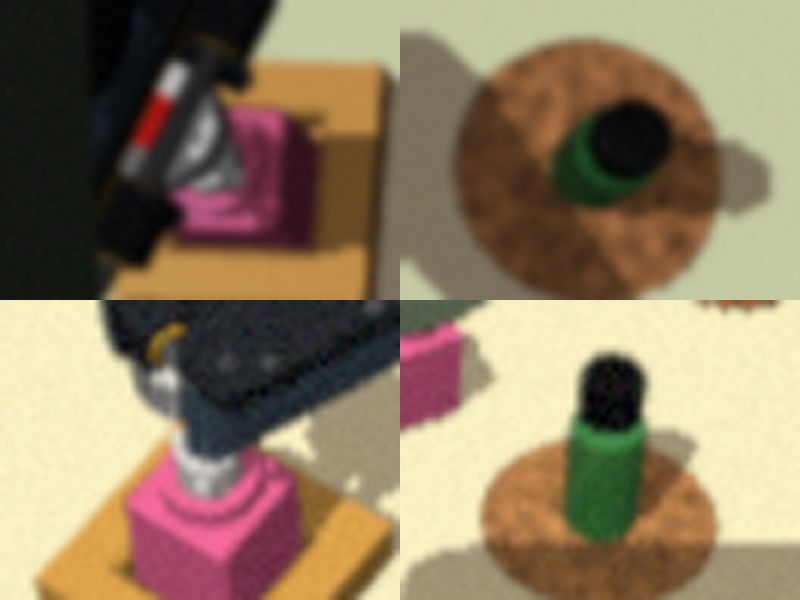

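```bash
python3 -c "
from h import *
rep('pre');ctrl.finish_job();rep('post')"
```

```text
pre t 36.0 p [0.5033 0.2094 0.128 ] F [ 0.5 -0.  -0.2] op 0.0392
the job is handed in; nothing more can be done
the job is handed in; nothing more can be done
```

The job is done and handed in at about 36 s of the 72 s allowed. No verdict came back.

**What I did:**
- I parked the roll-on on free chest top, then moved the remover into the socket, which went in on the first try.
- I stood the roll-on near the mat's centre.
- I pressed the cap down about 5 mm, with 6–7 N on the tool.
- I turned the gripper 1.2 rad anticlockwise with almost no torque, then lifted the cap straight up.

**Last checks:**
- **Cap:** the last picture shows it held in the jaws above the bare neck. The finger opening was steady at 39 mm. The cap is about 51 mm above its locked height, and its rim about 41 mm above the neck top, inside the judged 25–100 mm range. Its level was not measured, but the tool was kept vertical throughout.
- **Bottles:** the last picture shows the remover upright in the socket and the roll-on upright on the mat, well within the 36 mm.
- **Bystanders:** I did not measure the straightener, comb or bracelets at the end. My moves kept clear of them, and the force readings showed no unexpected contact.

**Disagreement:** the two cameras differed by about 3 mm on where the stand was. I checked them against the parked roll-on: the side camera matched it, while the top one read about 2 mm off in y. I therefore aimed between the two readings, closer to the side camera in y.

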